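# Seat the blue window in its fixture and lock it

## Robot

A 6-joint arm with a two-finger parallel gripper is mounted at the origin on a cart in front of the work surface, level with it; the furniture and walls round the work are solid. World frame = base frame: x ahead of the robot, y to its left, z up, the work surface at z = 0. Lengths are in m, angles in degrees, forces in N, time in s.
With the tool pointing down it reaches from about 0.25 to 0.725 m from the base axis. Payload 9.7 kg.
Tool frame: the origin (TCP) lies on the centre line of the jaws, within the pads' length; the fingertips stand bot.nose_length ahead of it and the grasp point (between the pads) lies 11 mm behind it (bot.nose_length is the distance from the TCP to the fingertips, in m); z points along the fingers, y is the line along which they close (so a half turn about z gives the same grasp; the last joint's range is limited). The gripper opens to 85 mm and grips with 20 to 120 N. Pads are 22 mm wide; open, the fingers measure 114 mm over their backs; the gripper's body (76 mm by 85 mm) begins 54 mm behind the grasp point. The pads swing forward as they close: fully open they stand 13 mm farther back than shut.
Start: joints at [73.109, 4.979, 10.078, 95.1, 0, 90], TCP at [0.16, 0.526, 0.239] pointing down, gripper open.
Joint ranges: [-179.16, 179.16], [-48.56, 103.87], [-65.8, 70.77], [-126.05, 130.52], [-82.76, 87.17], [-180, 180]. Speed limits (degrees/s): [127.2, 127.2, 147.25, 180, 180, 180].

## Interface

Orientations are given as [roll, pitch, yaw] about the fixed x, y, z axes, in that order (R = Rz(yaw) Ry(pitch) Rx(roll)).
In Python, from workcell import bot gives the robot as it stands. The module is installed in compiled form; this text tells all that it offers.
- The arm moves only by the shell command python3 -m inch 'ROWS' [OPENING] [FORCE]. ROWS is JSON, a list of rows, each a list of 4 numbers: the shift along the world's x, y, z in cm, then the turn about the world's z in degrees. A call has exactly 8 rows; each row is the pose to reach, as a shift and turn from the pose commanded when the call began; what a row does not reach only later rows make up. A row lasts 1/8 s, in which the tool goes at most 62.5 mm and 10.7 degrees, less where a joint would pass 70% of its speed; a pose out of reach is approached as far as the arm can. A call with a gripper value outside its range is refused whole. OPENING is the finger opening in cm, from 0 to 8.54, set as the call begins (- or left out, the last holds). The fingers move at their own pace and stop on an object; FORCE is the grip in N (left out, the last holds). Time passes only in rows, so rows that repeat a pose let the fingers close, or fill a call up. It gives the time, the measured TCP pose, the force, the opening and the grip force at its end, in the units of the state.
- bot.get_obs(): the state, without advancing time (a new reading comes with each control period).
- bot.camera(name): name is "scene" or "top" or "wrist"; returns a dict with "img" (400x640x3 uint8, red, green, blue), "fovy" (degrees; the focal length in pixels is half the picture's height over the tangent of half this angle, whatever the lens; pixels are square), "cx", "cy" (the principal point, pixels), "R" (3x3) and "t" (3): a world point X has camera coordinates R X + t; the wrist camera has in their place "mount" (4x4, takes a point from camera to tool coordinates, whose origin is the TCP and whose axes are the flange's). Camera axes: x right, y down, z forward; pixel columns grow to the right and rows downward; lengths in m; the calibration is good to about 2 mm. A picture is of the moment at which its call begins: read the wrist's pose just before it. There is no depth.
- bot.job_done(): hands the job in; it is judged then, once.
Trained networks look in a picture, given as the dict that the camera call returned (one of the last four; its "shot" number tells which), for a name from the list of things; names that differ only in an ending like _2 or _b are one class to them, and where a whole thing is asked for, a point or a joint stands for the part that bears it (a point fixed in the world has none). Each returns a list of dicts, best first, with "score" (0 to 1); they miss things now and then, are a little off and sometimes report something else, mostly with a low value. They report only what shows in the picture. A call takes as long as a camera call. They do not tell look-alikes from the thing itself.
- bot.find_in(thing, picture): "point" ([column, row] in pixels, amid what is visible of it).
- bot.landmark_of(thing, picture): "point" ([column, row] in pixels: a listed point, or the origin of a listed thing).
The state is a dict: "time": time; "q": joint angles; "qd": joint speeds; "joint_efforts": joint torques, N m; "ee_pos": TCP position; "tcp_rot": TCP orientation; "wrist_force": force on the tool from outside, world axes, zero at the start; "torque": the same for the moment, N m; "opening": finger opening in m; "grasp_force": force on a finger pad.
Only numpy, scipy, OpenCV 4.12 (cv2) and the standard library are available. Lean on these libraries where they do the work, as an engineer would, in place of code of your own. Each camera call takes 0.05 s, during which the arm holds its last target. There are 200 camera calls.

## Task

Push the blue-ringed window across the metal plate with the fingertips until it drops into the round recess and lies flat in it, without picking it up. Then push the red tab all the way forward so that the retainer slides over the window, and leave the yellow-ringed window and everything else where it is.

Things in the scene. Friction and masses are not known exactly. Their poses are not given: they have to be found in the camera images.
- fixture: Fixed grey-painted metal plate lying on the worktop, 130 mm (its x) by 220 mm (its y) and 20 mm thick; origin at the centre of its underside, z up. Its -x long edge faces the robot. Its upper face is flat except for the recess and, at its front middle, the retainer between two dark guide cheeks (each 26 x 7 mm and 9 mm high; together they span x -53 to -27 mm, y -17 to +17 mm).
- recess (a point): Centre of the floor of the round blind recess in the plate, at x +15, y 0, z 13.5 mm in the fixture frame: 48 mm in diameter, 6.5 mm deep, with a 1 mm chamfer.
- blue_window: The window to be seated: loose glass disc in a blue ring, 44 mm in diameter and 8 mm thick, 35 g; origin at the centre of its underside. It starts flat on the plate's upper face to the left or right of the recess (centre 65 to 80 mm away along the plate's y). It begins to tip into the recess when its centre is some 10 mm from the recess centre, drops flat when pushed on to within 2 mm, and then stands 1.5 mm proud of the plate.
- yellow_window: An identical disc in a yellow ring, on the plate on the other side of the recess. Leave it where it lies.
- retainer (a joint): Travel of the retainer slide in m along the fixture's +x: about 0 (at most 0.004) open at the start, 0.026 at its stop, with its steel tongue (16 mm wide, underside 3.5 mm above the plate) 13 mm over the edge of a seated window. It stays where it is left and takes about 2 N to push. A window that is not flat in the recess blocks it.
- tab (a point): Middle of the robot-side face of the retainer's upright red tab (8 mm thick in x, 30 mm wide in y, from 4 to 29 mm above the plate; this point is 16.5 mm above it). Moves with the slide; push it along the fixture's +x.
- dropper_bottle: Small loose amber bottle, 30 mm wide and 75 mm high, off to the right; a bystander.
- beaker_50: Small loose clear beaker, 50 mm wide and 56 mm high, to the right of the plate; a bystander.
- vial_8: Loose clear vial with a blue cap, 20 mm wide and 48 mm high, behind the plate near the tall blue-capped bottle; a bystander. A fixed thin tube hangs in the air from that tall bottle, some 0.24 m up, down to the worktop on the right, at y below 0.1 m; the arm must keep clear of it.
Not all that is in view belongs to the job. What is shaped like the blue_window but orange or purple is not meant.

How it is judged (in metres and radians):
On the way, in this order (a step that is already met when the one before it is completed fails the run):
1. the blue window lies flat in the recess while the retainer is still open (horizontal distance between blue_window and recess below 0.004 m and z of blue_window in the frame of fixture below 0.0155 m and angle between blue_window's own z axis and vertical below 0.06 rad and value of joint retainer below 0.012 m), for 0.1 s.
2. the retainer is pushed over the window (value of joint retainer above 0.022 m), for 0.1 s.
At the end, for the whole second after the job is handed in: The blue window lies at rest in the recess, within 4 mm of its centre, within 2 mm of its floor and within 0.06 rad of level; the retainer has moved more than 22 of its 26 mm; the yellow window is within 15 mm of where it lay (horizontal distance between blue_window and recess below 0.004 m and z of blue_window in the frame of fixture below 0.0155 m and angle between blue_window's own z axis and vertical below 0.06 rad and linear speed of blue_window below 0.01 m/s and value of joint retainer above 0.022 m and distance of yellow_window from where it was at the start of the episode below 0.015 m); the robot touches nothing.
It fails at once if the blue window is lifted more than 8 mm off the plate (z of blue_window in the frame of fixture above 0.028 m).
It fails at once if the blue window is pushed off the plate (z of blue_window in the frame of fixture below 0.008 m).
It fails at once if the yellow window is moved more than 15 mm (distance of yellow_window from where it was at the start of the episode above 0.015 m).
It fails at once if the bottle, the beaker or the vial is moved more than 30 mm (distance of any of dropper_bottle, beaker_50, vial_8 from where it was at the start of the episode above 0.03 m).
It also fails if it takes over 42 s, if anything falls off the work surface, if the arm or the gripper's body presses on something with over 40 N, if the wrist force passes 120 N, or if a joint passes its speed limit or range.

## Working session

There is one attempt and no reset: what is moved stays moved. The work goes in short steps, Python scripts to look and compute and a shell command to move; the robot and the scene stay as the last step left them, time stands still between calls to the robot, and variables do not carry over. Pictures are saved under pics/ and viewed, at most 10 in all, crops included, and the job is handed in when it is done.

```bash
mkdir -p pics
cat > h.py <<'E'
import numpy as np, cv2
from workcell import bot
def ray(c,px,z):
    f=200/np.tan(np.radians(c["fovy"])/2)
    d=np.array([(px[0]-c["cx"])/f,(px[1]-c["cy"])/f,1])
    R=np.array(c["R"]);t=np.array(c["t"])
    o=-R.T@t; v=R.T@d
    return o+v*(z-o[2])/v[2]
def proj(c,X):
    f=200/np.tan(np.radians(c["fovy"])/2)
    p=np.array(c["R"])@np.array(X)+np.array(c["t"])
    return [c["cx"]+f*p[0]/p[2],c["cy"]+f*p[1]/p[2]]
def save(c,n): cv2.imwrite("pics/"+n,c["img"][:,:,::-1])
E
python3 - <<'E'
from h import *
print(bot.nose_length, bot.get_obs()["ee_pos"], bot.get_obs()["tcp_rot"],bot.get_obs()["opening"])
Z=dict(fixture=0,recess=.0135,blue_window=.02,yellow_window=.02,tab=.0365,retainer=.02,dropper_bottle=0,beaker_50=0,vial_8=0)
for n in ("top","scene"):
    c=bot.camera(n);save(c,n+"0.png");print(n,-np.array(c["R"]).T@c["t"])
    for k,z in Z.items():
        try:
            for r in bot.landmark_of(k,c)[:3]: print(k,np.round(r["point"],1),round(r["score"],2),np.round(ray(c,r["point"],z),4))
        except Exception as e: print(k,e)
E
```

```text
0.008 [0.15973737 0.52608162 0.23859526] [-1.79928290e+02  1.59098843e-03  1.63111200e+02] 0.08572241827991225
top [0.38684868 0.13421878 1.19354118]
fixture [256.9 206. ] 0.81 [0.5161 0.3104 0.    ]
fixture [260.4 198.4] 0.29 [0.5372 0.3016 0.    ]
recess [262.2 200.5] 0.85 [0.5299 0.2947 0.0135]
blue_window [226.5 260.6] 0.73 [0.3675 0.3818 0.02  ]
blue_window [232.6 193.3] 0.64 [0.5469 0.3738 0.02  ]
blue_window [180.8 259.8] 0.59 [0.3673 0.5016 0.02  ]
yellow_window [282.1 208.1] 0.68 [0.5097 0.2398 0.02  ]
tab [250.  228.2] 0.59 [0.4532 0.3208 0.0365]
retainer it knows: beaker, blue_window, dropper_bottle, fixture, recess, tab, vial, yellow_window
dropper_bottle [451.4 167.2] 0.52 [ 0.6359 -0.2244  0.    ]
beaker_50 [365.8 235.1] 0.51 [0.4428 0.0123 0.    ]
vial_8 [298.2 153.1] 0.39 [0.6659 0.202  0.    ]
scene [-0.65800712  0.98010941  0.7019718 ]
fixture [270.7 232.8] 0.96 [0.5202 0.3167 0.    ]
recess [274.7 225.1] 0.8 [0.535  0.2936 0.0135]
blue_window [274.9 261.1] 0.72 [0.3402 0.4078 0.02  ]
blue_window [214.8 251.3] 0.69 [0.4764 0.5175 0.02  ]
blue_window [233.6 275.5] 0.67 [0.3372 0.5297 0.02  ]
yellow_window [297.  222.9] 0.51 [0.499  0.2356 0.02  ]
tab [280.2 228.6] 0.61 [0.4666 0.3148 0.0365]
retainer it knows: beaker, blue_window, dropper_bottle, fixture, recess, tab, vial, yellow_window
dropper_bottle [377.7 184.8] 0.53 [ 0.636  -0.2139  0.    ]
beaker_50 [365.4 219.1] 0.57 [0.4344 0.0156 0.    ]
vial_8 [278.4 207.8] 0.61 [0.6632 0.2039 0.    ]
```

Run:
```python
import cv2
a=cv2.imread("pics/top0.png")[120:300,140:380]; cv2.imwrite("pics/top0c.png",cv2.resize(a,None,fx=3.3,fy=3.3,interpolation=2))
```

```text
(no output)
```

View pics/top0c.png

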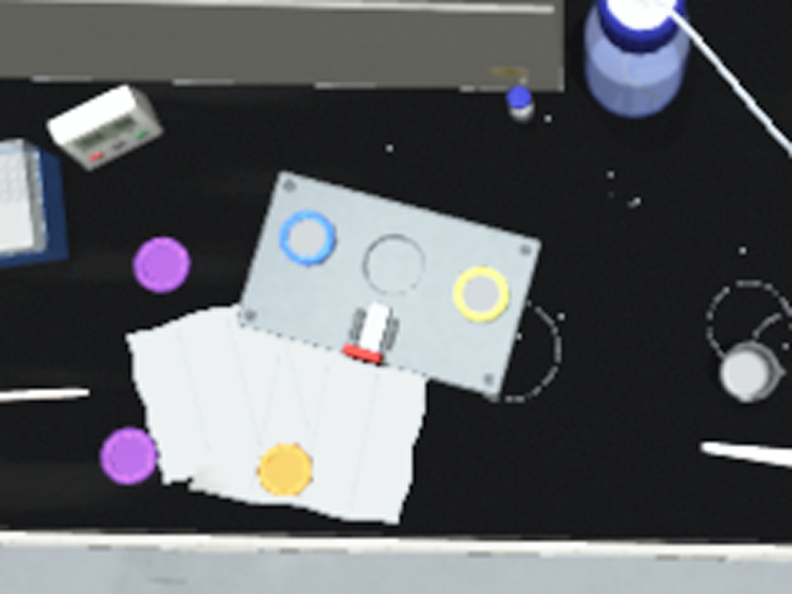

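The plate is yawed. The blue ring is at crop (307,238), the recess at (394,265), yellow at (481,294) and the red tab at (363,354). The purple and orange discs are decoys. Next I'll measure these precisely by colour and plate outline.

```bash
cat >> h.py <<'E'
def mask(c,lo,hi,box):
    h=cv2.cvtColor(np.ascontiguousarray(c["img"]),cv2.COLOR_RGB2HSV)
    m=cv2.inRange(h,lo,hi); k=np.zeros_like(m); x0,y0,x1,y1=box; k[y0:y1,x0:x1]=m[y0:y1,x0:x1]; return k
def blob(m):
    n=max(cv2.findContours(m,cv2.RETR_EXTERNAL,cv2.CHAIN_APPROX_NONE)[0],key=cv2.contourArea)
    return n
E
cat > m.py <<'E'
from h import *
c=bot.camera("top"); B=(205,165,310,245)
for n,lo,hi in (("blue",(95,120,80),(120,255,255)),("yellow",(22,90,120),(35,255,255))):
    k=blob(mask(c,lo,hi,B)); (x,y),r=cv2.minEnclosingCircle(k); e=cv2.fitEllipse(k); print(n,(x,y),r,e[0],np.round(ray(c,e[0],.027),4))
t=mask(c,(0,150,80),(8,255,255),B)|mask(c,(172,150,80),(180,255,255),B); ys,xs=np.nonzero(t); print("tab px",xs.mean(),ys.mean(),ray(c,(xs.mean(),ys.mean()),.045))
p=mask(c,(0,0,90),(180,255,255),(205,160,310,245))
# plate: saturation/grey 
h=cv2.cvtColor(np.ascontiguousarray(c["img"]),cv2.COLOR_RGB2HSV)
print(h[185,250],h[225,230],h[215,270])
E
python3 m.py
```

```text
blue (232.6729278564453, 191.90602111816406) 7.953639030456543 (232.61624145507812, 191.8937530517578) [0.5497 0.3725 0.027 ]
yellow (285.92425537109375, 210.28787231445312) 7.436532020568848 (285.6260070800781, 209.7761993408203) [0.5047 0.2297 0.027 ]
tab px 249.42424242424244 227.12121212121212 [0.45545033 0.32102243 0.045     ]
[ 98  18 222] [ 96   5 242] [ 98  18 224]
```

```bash
cat >> m.py <<'E'
p=mask(c,(85,10,150),(120,40,245),(205,165,310,245))
k=blob(cv2.morphologyEx(p,cv2.MORPH_CLOSE,np.ones((5,5))))
W=np.array([ray(c,q[0],.02)[:2] for q in k],np.float32)
H=cv2.convexHull(W); r=cv2.minAreaRect(H); print("plate",r); print(cv2.boxPoints(r))
E
python3 m.py | tail -6
```

```text
[ 98  18 222] [ 96   5 242] [ 97  19 224]
plate ((0.5053799152374268, 0.3184317946434021), (0.23859766125679016, 0.15720900893211365), 75.84647369384766)
[[0.39999044 0.22197485]
 [0.55242723 0.18353397]
 [0.6107694  0.41488874]
 [0.4583326  0.45332962]]
```

```bash
cat > w.py <<'E'
from h import *
import sys
s=bot.camera("scene")
for k,z in dict(recess=.0135,tab=.0365,blue_window=.02).items():
    pass
c=bot.camera("top")
r=bot.landmark_of("recess",c)[0]; print(r, ray(c,r["point"],.0135))
E
python3 w.py
```

```text
{'point': [259.2, 197.4], 'score': 0.61} [0.5381454  0.30308587 0.0135    ]
```

```bash
python3 -m inch '[[5,-2.5,0,-10],[10,-5,0,-20],[15,-8,0,-30],[20,-11,0,-40],[25,-14,0,-50],[30,-17,0,-60],[34,-19,0,-70],[37,-21,0,-80]]' 2.5 30
python3 - <<'E'
from h import *
print(bot.camera("wrist")["mount"])
E
```

```text
time: 2.15
ee_pos: [0.5314, 0.3151, 0.2389]
tcp_rot: [-180.0, 0.0, 82.7]
wrist_force: [-0.3, 1.4, 0.1]
opening: 0.025
grasp_force: 0.0
[[-1.67903080e-03 -9.58665189e-01 -2.84531608e-01  7.33857143e-02]
 [ 9.99998533e-01 -1.51348857e-03 -8.01666769e-04  5.72501537e-05]
 [ 3.37894688e-04 -2.84532537e-01  9.58666324e-01 -1.33740707e-01]
 [ 0.00000000e+00  0.00000000e+00  0.00000000e+00  1.00000000e+00]]
```

```bash
python3 -m inch '[[0,0,0,-4],[0,0,0,-8],[0,0,0,-8],[0,0,0,-8],[0,0,0,-8],[0,0,0,-8],[0,0,0,-8],[0,0,0,-8]]'
cat >> h.py <<'E'
from scipy.spatial.transform import Rotation as Ro
def wrist():
    o=bot.get_obs(); c=bot.camera("wrist"); M=np.array(c["mount"]); T=np.eye(4)
    T[:3,:3]=Ro.from_euler("xyz",o["tcp_rot"],degrees=True).as_matrix(); T[:3,3]=o["ee_pos"]
    C=np.linalg.inv(T@M); c["R"]=C[:3,:3]; c["t"]=C[:3,3]; return c
E
python3 - <<'E'
from h import *
c=wrist(); save(c,"w1.png")
for k,z in dict(fixture=0,recess=.0135,blue_window=.02,yellow_window=.02,tab=.0365).items():
    for r in bot.landmark_of(k,c)[:2]: print(k,np.round(r["point"],1),round(r["score"],2),np.round(ray(c,r["point"],z),4))
E
```

```text
time: 3.2
ee_pos: [0.5298, 0.3163, 0.2393]
tcp_rot: [-180.0, 0.0, 75.1]
wrist_force: [0.0, 0.6, 0.6]
opening: 0.0252
grasp_force: 0.0
fixture [310.7 173.1] 0.88 [0.5149 0.3114 0.    ]
recess [327.7 175.9] 0.7 [0.5321 0.3069 0.0135]
blue_window [148.4 138.7] 0.87 [0.3732 0.3893 0.02  ]
blue_window [112.3   8.6] 0.69 [0.3871 0.5038 0.02  ]
yellow_window [320.7 249.5] 0.76 [0.5047 0.2326 0.02  ]
tab [244.2 186. ] 0.59 [0.4529 0.3232 0.0365]
```

View pics/w1.png

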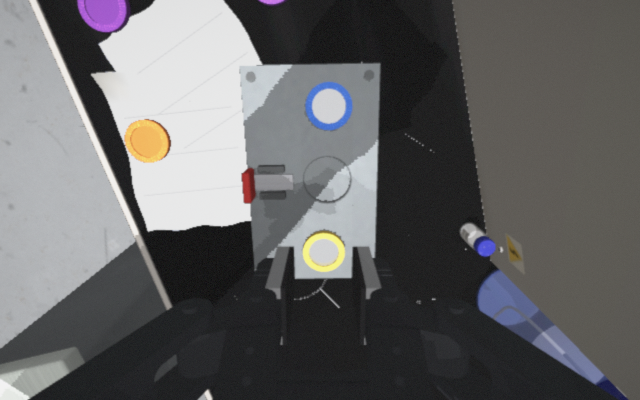

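The wrist view shows the blue ring at (328,106), the recess rim at (327,180), yellow at (323,252) and the red tab at (248,186). I'll fit them exactly and cross-check against the top camera.

Run:
```python
from h import *
c=wrist()
for n,lo,hi,B in (("blue",(95,120,60),(120,255,255),(290,70,370,145)),("yellow",(22,90,90),(35,255,255),(290,220,360,285))):
    e=cv2.fitEllipse(blob(mask(c,lo,hi,B))); print(n,np.round(e[0],1),np.round(e[1],1),np.round(ray(c,e[0],.027),4))
P={k:ray(c,v,.02)[:2] for k,v in dict(TL=(239,66),TR=(381,64),rec=(327,180)).items()}
print(P, np.linalg.norm(P["TR"]-P["TL"]), "yaw",np.degrees(np.arctan2(*(P["TR"]-P["TL"])[::-1])))
t=ray(c,(248,186),.045);print("tab",t)
c=bot.camera("top")
q=lambda x,y:ray(c,(140+x/3.3,120+y/3.3),.02)[:2]
a,b,d,e=q(285,172),q(540,241),q(238,322),q(498,395)
print("top corners",a,b,d,e,"mean",(a+b+d+e)/4,np.linalg.norm(a-b),np.linalg.norm(a-d),"yaws",np.degrees(np.arctan2(-(a-b)[0],(a-b)[1])),np.degrees(np.arctan2(-(d-e)[0],(d-e)[1])),"rec",q(394,265))
# recess ring in wrist: edges
```

```text
blue [328.4 105.6] [45.6 47.2] [0.5504 0.3744 0.027 ]
yellow [323.3 250.7] [39.6 40.7] [0.5079 0.2336 0.027 ]
{'TL': array([0.47988976, 0.42961272]), 'TR': array([0.60657166, 0.3974838 ]), 'rec': array([0.53063956, 0.30443696])} 0.1306926641422979 yaw -14.231223803549272
tab [0.45874565 0.32388662 0.045     ]
top corners [0.60425748 0.39320943] [0.55174666 0.18319802] [0.48039686 0.42524699] [0.42571446 0.2137724 ] mean [0.51552887 0.30385671] 0.21647674534151645 0.12793692981291116 yaws -14.038287801446899 -14.497803346343876 rec [0.52946669 0.30133841]
```

```bash
python3 -m inch '[[1.5,5,0,0.6],[2.85,9.6,0,0.6],[2.85,9.6,-5,0.6],[2.85,9.6,-10,0.6],[2.85,9.6,-15,0.6],[2.85,9.6,-19,0.6],[2.85,9.6,-19.5,0.6],[2.85,9.6,-19.5,0.6]]'
python3 - <<'E'
from h import *
c=wrist(); save(c,"w2.png"); o=bot.get_obs(); print(o["ee_pos"],o["wrist_force"])
E
```

```text
time: 4.6
ee_pos: [0.5587, 0.4126, 0.0456]
tcp_rot: [180.0, -0.1, 75.7]
wrist_force: [0.2, -0.3, 0.3]
opening: 0.025
grasp_force: 0.0
[0.55915609 0.41286648 0.04660325] [0.00647804 0.69853236 0.64907434]
```

View pics/w2.png

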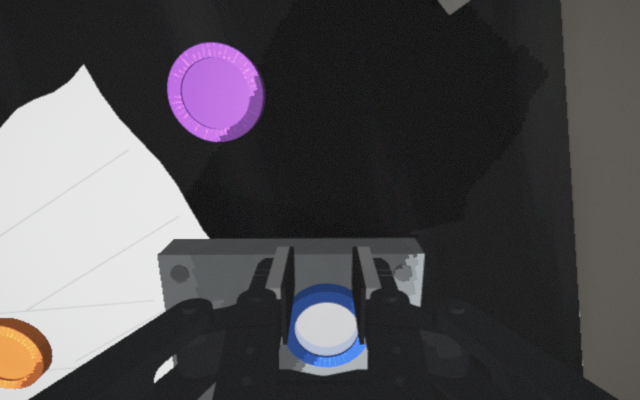

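The fingers straddle the line just behind the blue disc at (326,325), with clearance. I'll descend gently.

```bash
python3 -m inch '[[0,0,-0.3,0],[0,0,-0.6,0],[0,0,-0.9,0],[0,0,-1.1,0],[0,0,-1.2,0],[0,0,-1.3,0],[0,0,-1.3,0],[0,0,-1.3,0]]'
python3 - <<'E'
from h import *
for i in range(2):
    o=bot.get_obs(); print(o["ee_pos"],o["wrist_force"]);c=bot.camera("scene")
save(c,"s2.png"); a=c["img"][180:300,180:340]; cv2.imwrite("pics/s2c.png",cv2.resize(a,None,fx=5,fy=5,interpolation=2)[:,:,::-1])
E
```

```text
time: 5.65
ee_pos: [0.5583, 0.4123, 0.0314]
tcp_rot: [180.0, -0.0, 75.7]
wrist_force: [-0.7, 0.4, 0.5]
opening: 0.0251
grasp_force: 0.0
[0.55830189 0.4122935  0.03136105] [-0.74143984  0.40104814  0.45385363]
[0.55833715 0.41228348 0.03136001] [0.30281193 0.60393031 0.48307297]
```

```bash
python3 -m inch '[[0,0,-0.05,0],[0,0,-0.1,0],[0,0,-0.15,0],[0,0,-0.2,0],[0,0,-0.2,0],[0,0,-0.2,0],[0,0,-0.2,0],[0,0,-0.2,0]]'
```

```text
time: 6.75
ee_pos: [0.5583, 0.4123, 0.0293]
tcp_rot: [180.0, -0.0, 75.7]
wrist_force: [-0.6, 0.4, 0.6]
opening: 0.0252
grasp_force: 0.0
```

```bash
python3 -m inch '[[0,0,-0.05,0],[0,0,-0.1,0],[0,0,-0.15,0],[0,0,-0.2,0],[0,0,-0.2,0],[0,0,-0.2,0],[0,0,-0.2,0],[0,0,-0.2,0]]'
```

```text
time: 7.75
ee_pos: [0.5583, 0.4123, 0.028]
tcp_rot: [180.0, -0.0, 75.7]
wrist_force: [-2.1, -1.5, 4.6]
opening: 0.0248
grasp_force: 2.6
```

```bash
python3 -m inch '[[0,0,0.3,0],[-0.25,-0.97,0.3,0],[-0.49,-1.94,0.3,0],[-0.74,-2.91,0.3,0],[-0.99,-3.88,0.3,0],[-1.24,-4.85,0.3,0],[-1.48,-5.81,0.3,0],[-1.61,-6.3,0.3,0]]'
python3 - <<'E'
from h import *
c=wrist(); save(c,"w3.png"); o=bot.get_obs(); print(o["ee_pos"],o["wrist_force"])
e=cv2.fitEllipse(blob(mask(c,(95,120,60),(120,255,255),(270,250,390,400)))); print(np.round(e[0],1),np.round(e[1],1),np.round(ray(c,e[0],.027),4))
E
```

```text
time: 8.75
ee_pos: [0.5421, 0.3486, 0.0304]
tcp_rot: [180.0, -0.0, 75.7]
wrist_force: [0.8, 0.8, -1.0]
opening: 0.0252
grasp_force: 0.2
[0.5420274  0.34834344 0.03038497] [0.89360278 0.2901661  0.54760873]
[322.7 295.7] [39.4 62.9] [0.5392 0.3383 0.027 ]
```

View pics/w3.png

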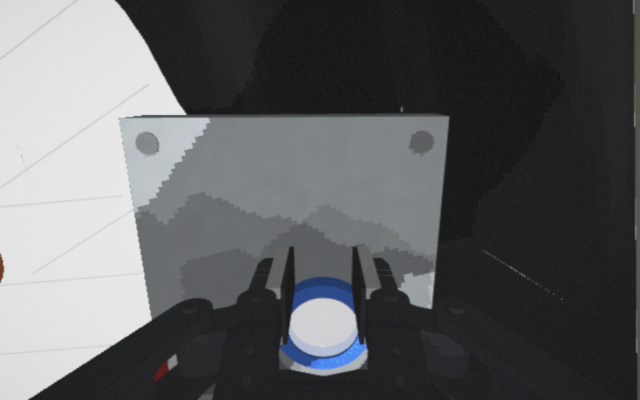

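The disc is nested squarely between the fingers at (322,322), now about 17 mm short of the recess. I'll push the rest slowly.

```bash
python3 -m inch '[[-0.07,-0.29,0,0],[-0.15,-0.58,0,0],[-0.22,-0.87,0,0],[-0.3,-1.16,0,0],[-0.36,-1.4,0,0],[-0.41,-1.6,0,0],[-0.44,-1.74,0,0],[-0.44,-1.74,0,0]]'
python3 - <<'E'
from h import *
c=wrist(); save(c,"w4.png"); o=bot.get_obs(); print(o["ee_pos"],o["wrist_force"])
s=bot.camera("scene"); a=cv2.resize(s["img"][190:270,220:320],None,fx=4,fy=4,interpolation=2)
cv2.imwrite("pics/c4.png",np.hstack([c["img"][150:400,160:480],cv2.copyMakeBorder(a,0,0,0,0,0)[:250]])[:,:,::-1])
E
```

```text
time: 9.8
ee_pos: [0.5378, 0.3318, 0.0303]
tcp_rot: [-180.0, 0.0, 75.7]
wrist_force: [0.1, 0.5, 0.6]
opening: 0.0249
grasp_force: 0.0
[0.53779973 0.33181378 0.03026334] [ 0.03305013 -0.03688071 -0.75805461]
```

View pics/c4.png

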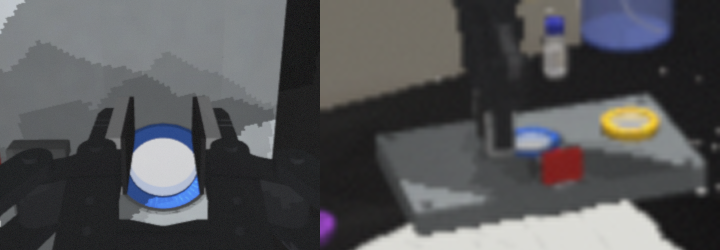

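The ring is at the recess, but I can't tell whether it has dropped. I'll push 3 mm more, then lift and back off to check.

```bash
python3 -m inch '[[-0.04,-0.15,0,0],[-0.08,-0.3,0,0],[-0.08,-0.3,0,0],[-0.03,-0.1,0,0],[0.05,0.2,0,0],[0.05,0.2,4,0],[0.05,0.2,9,0],[0.05,0.2,14,0]]'
python3 - <<'E'
from h import *
c=wrist(); save(c,"w5.png"); o=bot.get_obs(); print(o["ee_pos"],o["wrist_force"])
s=bot.camera("scene"); a=cv2.resize(s["img"][190:270,220:320],None,fx=4,fy=4,interpolation=2)
cv2.imwrite("pics/c5.png",np.hstack([c["img"][80:400,160:480],a])[:,:,::-1])
E
```

```text
time: 10.9
ee_pos: [0.5381, 0.334, 0.1717]
tcp_rot: [-180.0, 0.0, 75.7]
wrist_force: [0.7, -0.6, 0.7]
opening: 0.0252
grasp_force: 0.0
[0.53961458 0.33489047 0.17944497] [-1.59828545 -0.78945415  5.0190031 ]
```

View pics/c5.png

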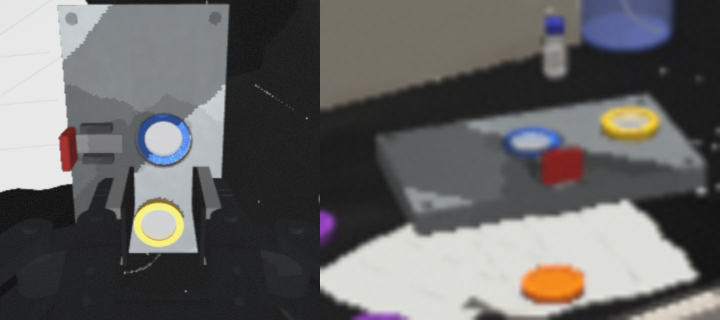

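Blue at (163,140) in the left half looks flush in the recess, and lower than yellow. I'll check its centre and locate the tab.

```bash
python3 -m inch '[[0,0,0,0],[0,0,0,0],[0,0,0,0],[0,0,0,0],[0,0,0,0],[0,0,0,0],[0,0,0,0],[0,0,0,0]]' 0 | sed -n 2p
python3 - <<'E'
from h import *
c=wrist(); t=bot.camera("top"); s=bot.camera("scene")
for n,c,B in (("wrist",c,(280,180,370,280)),("top",t,(240,185,280,215)),("scene",s,(250,205,295,250))):
    try:
        e=cv2.fitEllipse(blob(mask(c,(95,100,60),(120,255,255),B)));print(n,np.round(e[0],1),np.round(e[1],1),"seated z:",np.round(ray(c,e[0],.0205)[:2],4),"unseated:",np.round(ray(c,e[0],.027)[:2],4))
    except Exception as x: print(n,x)
    for r in bot.landmark_of("tab",c)[:1]: print("tab",r,np.round(ray(c,r["point"],.0365),4))
    h=mask(c,(0,130,60),(8,255,255),(200,190,300,260))|mask(c,(172,130,60),(180,255,255),(200,190,300,260))
    if h.any():
        k=blob(h); x,y,w,hh=cv2.boundingRect(k); print("red bbox",x,y,w,hh)
E
```

```text
ee_pos: [0.5383, 0.3339, 0.1703]
wrist [322.8 218.8] [49.9 51.7] seated z: [0.5311 0.307 ] unseated: [0.5317 0.3093]
tab {'point': [220.5, 228.1], 'score': 0.88} [0.452  0.3252 0.0365]
red bbox 219 208 17 44
top [259.2 198.8] [11.8 14.4] seated z: [0.5335 0.3019] unseated: [0.5327 0.3009]
scene [272.4 225. ] [ 6.2 12.9] seated z: [0.5273 0.306 ] unseated: [0.516  0.3124]
tab {'point': [270.1, 231.1], 'score': 0.64} [0.4691 0.3473 0.0365]
red bbox 276 227 10 9
```

Run:
```python
from h import *
w=wrist(); s=bot.camera("scene"); t=bot.camera("top")
for n,c,B in (("wrist",w,(280,270,370,345)),("top",t,(270,195,300,225)),("scene",s,(285,205,320,240))):
    e=cv2.fitEllipse(blob(mask(c,(22,90,60),(35,255,255),B)));print(n,np.round(e[1],1),np.round(ray(c,e[0],.027)[:2],4))
f=lambda c,x0,y0,x1,y1,k:cv2.resize(c["img"][y0:y1,x0:x1],None,fx=k,fy=k,interpolation=2)
cv2.imwrite("pics/c6.png",np.hstack([f(w,270,170,380,280,4),f(s,250,205,285,249,10)])[:,:,::-1])
```

```text
Traceback (most recent call last):
  File "h.py", line 18, in blob
    n=max(cv2.findContours(m,cv2.RETR_EXTERNAL,cv2.CHAIN_APPROX_NONE)[0],key=cv2.contourArea)
ValueError: max() iterable argument is empty
```

Run:
```python
from h import *
w=wrist(); s=bot.camera("scene"); t=bot.camera("top")
for n,c,B in (("wrist",w,(270,270,380,370)),("top",t,(270,195,300,225)),("scene",s,(285,205,320,240))):
    try:
        e=cv2.fitEllipse(blob(mask(c,(18,80,60),(35,255,255),B)));print(n,np.round(e[1],1),np.round(ray(c,e[0],.027)[:2],4))
    except ValueError: print(n,"none")
f=lambda c,x0,y0,x1,y1,k:cv2.resize(np.ascontiguousarray(c["img"][y0:y1,x0:x1]),None,fx=k,fy=k,interpolation=2)
cv2.imwrite("pics/c6.png",np.hstack([f(w,270,170,380,280,4),f(s,250,205,285,249,10)])[:,:,::-1])
```

```text
wrist none
top [15.4 15.6] [0.5078 0.2302]
scene [ 7.7 15. ] [0.5011 0.2339]
```

View pics/c6.png

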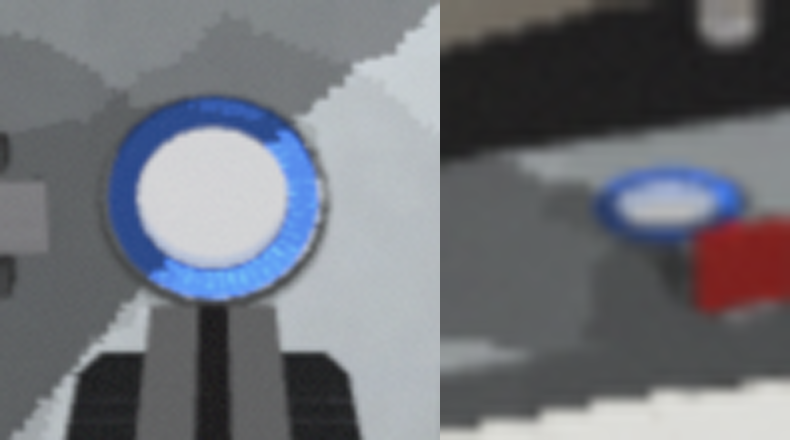

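Blue sits concentrically in the recess with an even gap all round. The scene–top parallax also matches yellow's only if blue is at the seated height, so it has dropped flat. Next I'll move the closed fingers in front of the tab and lower them.

```bash
python3 -m inch '[[-4,0,0,0],[-8,-0.1,0,0],[-12,-0.2,0,0],[-12,-0.2,-3,0],[-12,-0.2,-7,0],[-12,-0.2,-11,0],[-12,-0.2,-12.8,0],[-12,-0.2,-12.8,0]]' 0
python3 - <<'E'
from h import *
o=bot.get_obs(); print(o["ee_pos"],o["wrist_force"]); c=bot.camera("scene")
a=cv2.resize(np.ascontiguousarray(c["img"][180:270,210:330]),None,fx=6,fy=6,interpolation=2); cv2.imwrite("pics/c7.png",a[:,:,::-1])
E
```

```text
time: 13.6
ee_pos: [0.4179, 0.3315, 0.0417]
tcp_rot: [-179.9, 0.1, 75.7]
wrist_force: [0.1, -0.1, -0.0]
opening: -0.0001
grasp_force: 0.0
[0.41790206 0.33153933 0.04171092] [ 0.05496417 -0.13954593 -0.02919823]
```

View pics/c7.png

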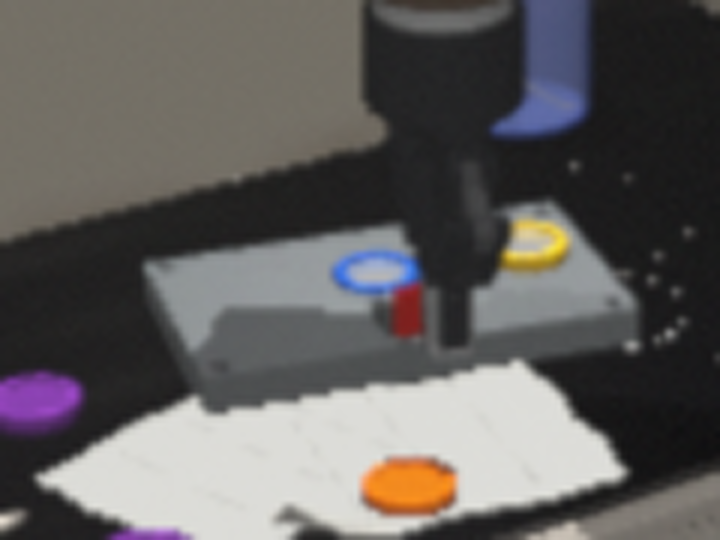

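The fingertips (455,345) stand just in front of the red tab (408,310), and blue looks flat. I'll push along the fixture's +x.

```bash
python3 -m inch '[[0.5,-0.12,0,0],[1,-0.25,0,0],[1.5,-0.38,0,0],[2,-0.51,0,0],[2.4,-0.61,0,0],[2.8,-0.71,0,0],[3.1,-0.79,0,0],[3.4,-0.87,0,0]]'
python3 - <<'E'
from h import *
t=bot.camera("top");o=bot.get_obs(); print(o["ee_pos"],o["wrist_force"],o["torque"])
E
```

```text
time: 14.65
ee_pos: [0.4524, 0.3232, 0.0423]
tcp_rot: [-180.0, -0.0, 75.7]
wrist_force: [-1.0, 0.9, 0.9]
opening: 0.0001
grasp_force: 0.8
[0.45273232 0.32312844 0.04229094] [-1.01273449 -0.49300886  0.52690062] [ 0.12141457  0.12538213 -0.04196067]
```

```bash
python3 -m inch '[[0.2,-0.05,0,0],[0.4,-0.1,0,0],[0.6,-0.15,0,0],[0.7,-0.18,0,0],[0.8,-0.2,0,0],[0.9,-0.23,0,0],[0.9,-0.23,0,0],[0.9,-0.23,0,0]]'
```

```text
time: 15.7
ee_pos: [0.4613, 0.3207, 0.0422]
tcp_rot: [180.0, 0.0, 75.7]
wrist_force: [-0.3, -0.5, 0.1]
opening: 0.0002
grasp_force: 0.1
```

```bash
python3 -m inch '[[0.1,-0.03,0,0],[0.2,-0.05,0,0],[0.3,-0.08,0,0],[0.4,-0.1,0,0],[0.4,-0.1,0,0],[0.4,-0.1,0,0],[0.4,-0.1,0,0],[0.4,-0.1,0,0]]'
python3 - <<'E'
from h import *
c=wrist(); save(c,"w8.png")
t=bot.camera("top"); a=cv2.resize(np.ascontiguousarray(t["img"][165:245,205:310]),None,fx=3,fy=3,interpolation=2)
cv2.imwrite("pics/c8.png",np.hstack([c["img"][160:400,140:500],a])[:,:,::-1])
E
```

```text
time: 16.7
ee_pos: [0.4643, 0.32, 0.0422]
tcp_rot: [-179.9, 0.0, 75.7]
wrist_force: [-7.1, 1.4, 2.3]
opening: -0.0
grasp_force: 3.7
```

View pics/c8.png

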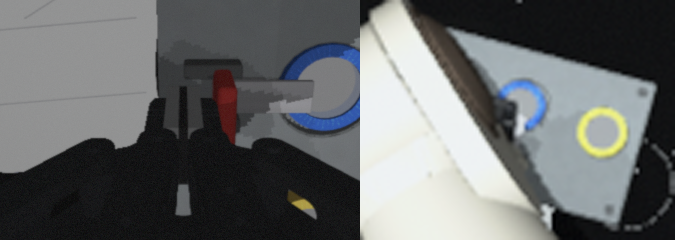

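The tongue (240–312, 95) now overlaps the blue ring by about 13 mm, and the force has risen to 7 N, so it's at the stop. I'll back off, lift and check.

```bash
python3 -m inch '[[-1,0.25,0,0],[-3,0.75,0,0],[-4,1,0,0],[-4,1,4,0],[-4,1,9,0],[-4,1,13,0],[-4,1,13,0],[-4,1,13,0]]'
python3 - <<'E'
from h import *
w=wrist(); s=bot.camera("scene"); print(bot.get_obs()["wrist_force"])
for r in bot.landmark_of("tab",w)[:1]: print("tab",r,np.round(ray(w,r["point"],.0365),4))
a=cv2.resize(np.ascontiguousarray(s["img"][190:262,230:330]),None,fx=4,fy=4,interpolation=2)
cv2.imwrite("pics/c9.png",np.hstack([w["img"][112:400,200:600],a])[:,:,::-1])
E
```

```text
time: 17.8
ee_pos: [0.4248, 0.3299, 0.1717]
tcp_rot: [-180.0, 0.0, 75.7]
wrist_force: [0.3, -1.2, 0.6]
opening: -0.0003
grasp_force: 0.0
[ 1.08427567  0.10306408 -0.58180741]
tab {'point': [392.9, 189.2], 'score': 0.94} [0.4774 0.3181 0.0365]
```

View pics/c9.png

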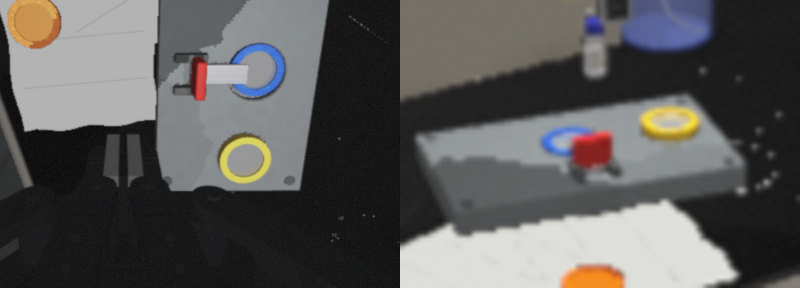

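The tab has moved from (0.452,0.325) to (0.477,0.318), which is about 26 mm. The tongue lies over the blue ring, yellow hasn't moved, and the arm is clear of everything.

```bash
python3 -c "
from workcell import bot
print(bot.job_done())"
```

```text
the job is handed in; nothing more can be done
None
```

The job is handed in: the camera images show the blue window flat in the recess, the retainer pushed about 26 mm to its stop over it and the yellow window where it was; the hand-in returned no verdict.

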